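# Set the stirrer four clicks faster and start it

## Task

Speed up the magnetic stirrer: with a fingertip against the orange peg, push the click-stop dial round clockwise (seen from above) by exactly four clicks from where it stands, never running past the fourth. Then, with the dial resting in that click, press the green start button all the way down and let it go. Push gently and never pinch the peg, and leave the beaker and the things on the bench where they stand.

Things in the scene. Friction and masses are not known exactly. Their poses are not given: they have to be found in the camera images.
- stirrer: White magnetic stirrer, a flat box 180 mm (its x) by 350 mm (its y) by 60 mm high, fixed to the bench. Origin at the centre of its underside. Its deck at z = 60 mm carries dial, green button and round plate. Dial axis at (0, -95) mm, button at (-62, 20) mm, plate centre at (12, 90) mm, plate radius 66 mm, plate top at z = 68 mm.
- dial_centre (a point): Point on the dial's vertical axis, at the height of the dial's flat black top face (74 mm above the bench). The dial is a disc of 94 mm diameter. With the dial at 0 the peg stands, seen from the axis, 135 degrees counter-clockwise from the stirrer's +x.
- dial (a joint): Turn of the dial in rad, growing clockwise seen from above. Ten clicks at 0, 0.524 ... 4.712 (30 degrees apart), firm stops just beyond the ends. A sprung roller holds each click: 3 to 8 N at the peg pushes it out, falling towards half-way (15 degrees); past that it snaps forward by itself into the next click and stays. At the start it rests in one of the first four.
- peg: Upright orange finger peg fixed on the dial and turning with it, a cylinder of 14 mm diameter, 36 mm from the dial's axis. Origin at the peg's centre, 12 mm above the dial's top face and 12 mm below the peg's top (peg top 98 mm above the bench). Nothing else stands up from the dial, so a fingertip has room beside it.
- start_button_top (a point): Centre of the top of the green round push button, 28 mm diameter, in a grey collar of 44 mm diameter; about 82 mm above the bench when up.
- start_button (a joint): Travel of the green button in m: 0 up, 0.006 fully down; pressed straight down. A spring returns it; it takes 1.5 N to start and 5 N fully down.
- beaker: Loose empty glass beaker, 68 mm diameter, 70 mm high, standing on the stirrer's plate. Origin at the centre of its underside. Not to be moved.
- wash_bottle: Loose whitish wash bottle, 68 mm diameter, 153 mm high plus a bent spout to 198 mm. Origin at the centre of its underside. Not to be moved.
- buffer_jar: Loose white jar with blue cap, 52 mm diameter, 75 mm high. Origin at the centre of its underside. Not to be moved.
- rubber_bulb: Loose orange pear-shaped pipette bulb, 52 mm diameter, 66 mm high, standing on the bench. Origin at the centre of its underside. Not to be moved.

How it is judged:
By the outcome, as a careful person would: the job done as asked, in the order asked, and still so for the second after the job is handed in, with the robot touching nothing.
It also fails if it takes over 53 s, if anything falls off the work surface, if the arm or the gripper's body presses on something with over 40 N, if the wrist force passes 120 N, or if a joint passes its speed limit or range.

## Robot

A 6-joint arm with a two-finger parallel gripper is mounted at the origin on the work surface. World frame = base frame: x ahead of the robot, y to its left, z up, the work surface at z = 0. Lengths are in m, angles in rad, forces in N, time in s.
With the tool pointing down it reaches from about 0.375 to 0.975 m from the base axis. Payload 3.8 kg.
Tool frame: the origin (TCP) lies on the centre line of the jaws, within the pads' length; the fingertips stand 25 mm ahead of it and the grasp point (between the pads) lies 6 mm ahead of it; y points along the fingers, z is the direction in which the jaws open and shut, and the axes are right-handed (so a half turn about y gives the same grasp; the last joint's range is limited). The gripper opens to 85 mm and grips with 20 to 120 N. Pads are 22 mm wide; open, the fingers measure 114 mm over their backs; the gripper's body (76 mm by 85 mm) begins 54 mm behind the grasp point. The pads swing forward as they close: fully open they stand 13 mm farther back than shut.
Start: joints at [-1.333, 0.264, 1.604, -0, 1.274, -0.037], TCP at [0.183, -0.65, 0.256] pointing down, gripper open.
Joint ranges: [-2.63, 2.63], [-0.94, 2.18], [0.31, 2.57], [-1.31, 4.45], [0, 2.66], [-2.55, 2.55]. Speed limits (rad/s): [2.57, 2.57, 3.14, 3.14, 3.14, 3.14].

## Interface

Orientations are given as a rotation vector (axis times angle).
In Python, from workcell import bot gives the robot as it stands.
- The arm moves only by the shell command python3 -m jog 'ROWS' [FORCE]. ROWS is JSON, a list of rows, each a list of 5 numbers: the shift along the world's x, y, z in mm, then the turn about the world's z in degrees, then the finger opening in mm, from 0 to 85.4. A call has exactly 10 rows; each row is the pose to reach, as a shift and turn from the pose commanded when the call began; what a row does not reach only later rows make up. A row lasts 1/8 s, in which the tool goes at most 62.5 mm and 10.7 degrees, less where a joint would pass 70% of its speed; a pose out of reach is approached as far as the arm can. A call with a gripper value outside its range is refused whole. The fingers move at their own pace and stop on an object; FORCE is the grip in N (left out, the last holds). Time passes only in rows, so rows that repeat a pose let the fingers close, or fill a call up. It gives the time, the measured TCP pose, the force and the opening at its end, in the units of the state.
- bot.read_state(): the state, without advancing time (a new reading comes with each control period).
- bot.read_camera(name): name is "side" or "top"; returns a dict with "pixels" (384x512x3 uint8, red, green, blue), "fx", "fy", "cx", "cy" (pixels), "dist" ([k1, k2, p1, p2, k3] as OpenCV has them; the pictures are not rectified), "R" (3x3) and "t" (3): a world point X has camera coordinates R X + t. Camera axes: x right, y down, z forward; pixel columns grow to the right and rows downward; lengths in m; the calibration is good to about 2 mm. A picture is of the moment at which its call begins. There is no depth.
- bot.finish_job(): hands the job in, once; it reports no verdict.
The state is a dict: "time": time; "q": joint angles; "joint_vel": joint speeds; "joint_torque": joint torques, N m; "tool_pos": TCP position; "tcp_rot": TCP orientation; "wrist_force": force on the tool from outside, world axes, zero at the start; "torque": the same for the moment, N m; "width": opening from 0.0 (shut) to 1.0 (fully open).
Only numpy, scipy, OpenCV 4.12 (cv2) and the standard library are available. Lean on these libraries where they do the work, as an engineer would, in place of code of your own. Each camera call takes 0.05 s, during which the arm holds its last target.

## Working session

There is one attempt and no reset: what is moved stays moved. The work goes in short steps, Python scripts to look and compute and a shell command to move; the robot and the scene stay as the last step left them, time stands still between calls to the robot, and variables do not carry over. Pictures are saved under pics/ and viewed, and the job is handed in when it is done.

```bash
mkdir -p pics; ls; python3 - <<'E'
from workcell import bot
import cv2
s=bot.read_state();print(s)
for n in ("side","top"):
    c=bot.read_camera(n)
    cv2.imwrite(f"pics/{n}0.png",cv2.cvtColor(c["pixels"],cv2.COLOR_RGB2BGR))
    print(n,{k:v for k,v in c.items() if k!="pixels"})
E
```

```text
pics
{'time': 0.0, 'q': array([-1.33290780e+00,  2.64778275e-01,  1.60538317e+00, -1.09794992e-05,
        1.27368014e+00, -3.68980073e-02]), 'joint_vel': array([ 0.00127599, -0.00061204,  0.00030659,  0.00086659,  0.00029313,
        0.00241959]), 'joint_torque': array([-9.65681793e-04, -5.15116131e+01, -3.67318153e+01, -1.57248010e-04,
        1.29587838e-02, -9.13661381e-06]), 'tool_pos': array([ 0.182993  , -0.64902246,  0.25494007]), 'tcp_rot': array([-0.28707625,  2.07681457, -2.07213081]), 'wrist_force': array([ 0.45462684, -0.95670314, -0.28753613]), 'torque': array([-0.00883452, -0.0046147 ,  0.01556198]), 'width': 1.0027760016265852}
side {'fx': 396.93367526056977, 'fy': 396.93367526056977, 'cx': 251.1727109776941, 'cy': 186.12803887016946, 'dist': array([-0.02749015,  0.        ,  0.        ,  0.        ,  0.        ]), 'R': array([[-0.89195838, -0.45192057, -0.01334338],
       [-0.32697321,  0.66516964, -0.67129566],
       [ 0.31224793, -0.59440486, -0.74106956]]), 't': array([0.48520013, 0.15483216, 1.2403409 ])}
top {'fx': 428.78549583188146, 'fy': 428.78549583188146, 'cx': 252.6453532481617, 'cy': 188.05195192772834, 'dist': array([-0.13935944,  0.        ,  0.        ,  0.        ,  0.        ]), 'R': array([[ 0.02873881, -0.99934856,  0.02182976],
       [-0.98479042, -0.03205033, -0.17076474],
       [ 0.17135315, -0.01659016, -0.98506998]]), 't': array([0.03183416, 0.50348922, 1.24226189])}
```

View pics/side0.png

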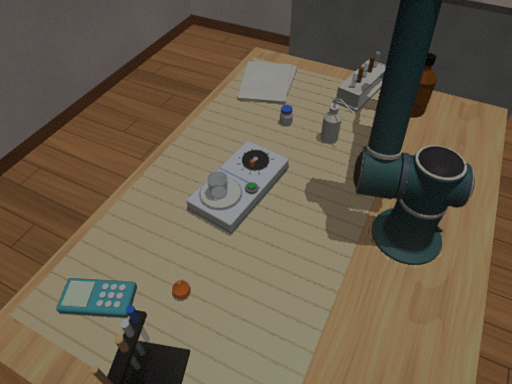

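View pics/top0.png

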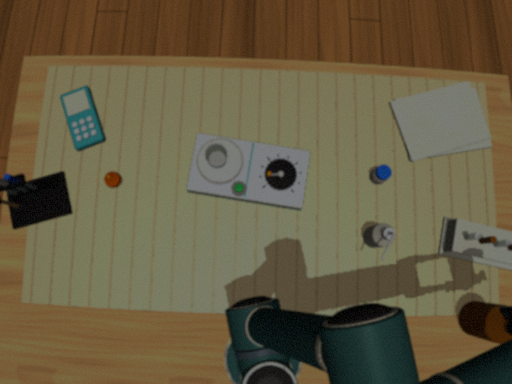

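The top view shows the stirrer at about (250,170) px: plate and beaker on the left, black dial at (279,174), button at (239,188), peg near (270,174). The bulb is at (112,180), the jar at (381,174) and the bottle at (378,235). Next I'll measure these.

```bash
cat > h.py <<'E'
import numpy as np,cv2
from workcell import bot
def ray(c,uv):
    K=np.array([[c["fx"],0,c["cx"]],[0,c["fy"],c["cy"]],[0,0,1]])
    p=cv2.undistortPoints(np.array(uv,float).reshape(-1,1,2),K,c["dist"])[:,0]
    d=np.c_[p,np.ones(len(p))]@c["R"]
    return -c["R"].T@c["t"],d
def onplane(c,uv,z):
    o,d=ray(c,uv); return o+d*((z-o[2])/d[:,2])[:,None]
def px(c,X):
    K=np.array([[c["fx"],0,c["cx"]],[0,c["fy"],c["cy"]],[0,0,1]])
    return cv2.projectPoints(np.array(X,float).reshape(-1,1,3),cv2.Rodrigues(c["R"])[0],c["t"],K,c["dist"])[0][:,0]
def comps(m,minA=4):
    n,l,s,ce=cv2.connectedComponentsWithStats(m.astype(np.uint8))
    return [(s[i,4],ce[i].round(2),s[i,:4]) for i in range(1,n) if s[i,4]>=minA],l
def crop(c,name,u0,v0,u1,v1,k):
    im=cv2.cvtColor(c["pixels"],cv2.COLOR_RGB2BGR)[v0:v1,u0:u1]
    cv2.imwrite(name,cv2.resize(im,None,fx=k,fy=k,interpolation=cv2.INTER_CUBIC))
E
python3 - <<'E'
from h import *
for n,b in (("top",(180,125,320,215)),("side",(180,135,300,235))):
    c=bot.read_camera(n); crop(c,f"pics/{n}1.png",*b,5)
    hsv=cv2.cvtColor(c["pixels"],cv2.COLOR_RGB2HSV).astype(int);H,S,V=hsv[...,0],hsv[...,1],hsv[...,2]
    roi=np.zeros(H.shape,bool);roi[b[1]:b[3],b[0]:b[2]]=1
    for nm,m,z in (("green",(H>45)&(H<85)&(S>90),.082),("orange",(H<20)&(S>120)&(V>90),.098),("black",(V<60),.074)):
        for a,ce,s in comps(m&roi)[0]: print(n,nm,a,ce,s,onplane(c,[ce],z).round(4))
E
```

```text
top green 63 [238.51 187.43] [235 183   8  10] [[0.496 0.089 0.082]]
top orange 15 [268.8 173.2] [267 171   5   5] [[0.5377 0.0028 0.098 ]]
top black 650 [280.71 173.92] [265 159  31  31] [[ 0.5418 -0.0337  0.074 ]]
side green 42 [251.19 185.38] [248 183   8   6] [[0.4968 0.0906 0.082 ]]
side orange 11 [251.36 160.55] [250 159   4   4] [[0.5405 0.0025 0.098 ]]
side black 364 [255.31 159.66] [242 150  27  20] [[ 0.5417 -0.0294  0.074 ]]
side black 10 [249.6 191.6] [246 190   9   3] [[0.4926 0.1104 0.074 ]]
```

View pics/top1.png

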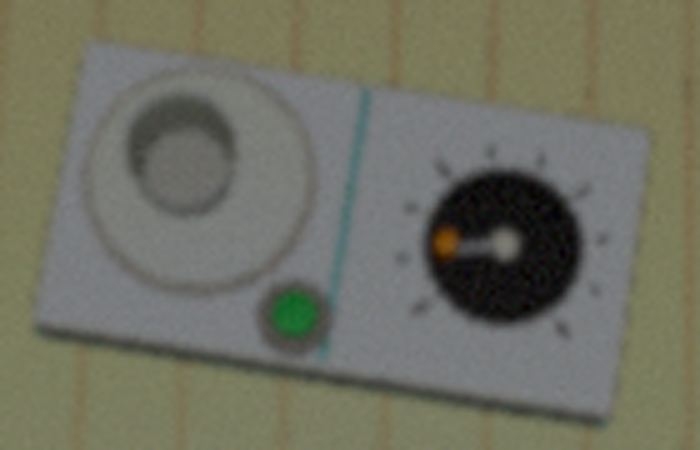

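View pics/side1.png

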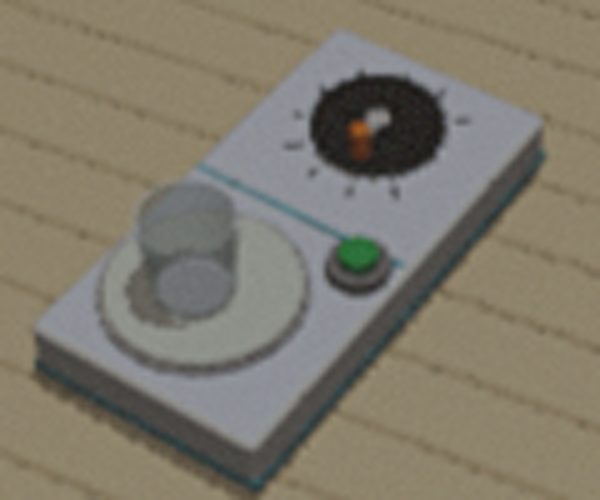

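```bash
python3 - <<'E'
from h import *
from scipy.spatial.transform import Rotation as Ro
s=bot.read_state();print(Ro.from_rotvec(s["tcp_rot"]).as_matrix().round(3))
for n,b in (("top",(255,150,305,197)),("side",(235,145,275,175))):
    c=bot.read_camera(n)
    hsv=cv2.cvtColor(c["pixels"],cv2.COLOR_RGB2HSV).astype(int);V=hsv[...,2]
    roi=np.zeros(V.shape,bool);roi[b[1]:b[3],b[0]:b[2]]=1
    m=(V<75)&roi
    cs,l=comps(m,100); k=l[int(cs[0][1][1])-6 if 0 else int(cs[0][2][1]+cs[0][2][3]//2), :]
    cnt=max(cv2.findContours(m.astype(np.uint8),cv2.RETR_EXTERNAL,cv2.CHAIN_APPROX_NONE)[0],key=len)
    hull=cv2.convexHull(cnt)[:,0].astype(float)
    P=onplane(c,hull,.074)[:,:2]
    (x,y),r=cv2.minEnclosingCircle(P.astype(np.float32)); e=cv2.fitEllipse(P.astype(np.float32)*1000)
    print(n,"circle",x,y,r,"ell",e)
    # deck: light low-sat region
    hs=hsv[...,1]
    print(onplane(c,[(236,0)],.06).shape)
    if n=="top":
        print(hsv[135:140,230:235].tolist()[0], hsv[185,300],hsv[120,250])
        co=np.array([[90,42],[648,130],[605,418],[40,330]])/5+np.array([180,125])-.4
        print(onplane(c,co,.06).round(4))
    else:
        co=np.array([[340,32],[543,120],[258,450],[36,332]])/5+np.array([180,135])-.4
        print(onplane(c,co,.06).round(4))
E
```

```text
[[-0.962 -0.     0.271]
 [-0.271  0.001 -0.962]
 [-0.    -1.    -0.001]]
top circle 0.5424318313598633 -0.03209960460662842 0.04680672287940979 ell ((542.34619140625, -32.535709381103516), (91.96356201171875, 92.62578582763672), 66.78672790527344)
(1, 3)
[[28, 73, 126], [26, 69, 126], [30, 74, 121], [31, 65, 121], [29, 71, 122]] [100  12 125] [ 28  70 121]
[[ 0.6631  0.2191  0.06  ]
 [ 0.6197 -0.12    0.06  ]
 [ 0.4437 -0.0955  0.06  ]
 [ 0.4854  0.2394  0.06  ]]
side circle 0.543048620223999 -0.028779808431863785 0.05030639469623566 ell ((542.5263671875, -29.325544357299805), (92.71378326416016, 100.05048370361328), 30.793304443359375)
(1, 3)
[[ 0.6176 -0.1181  0.06  ]
 [ 0.4469 -0.0979  0.06  ]
 [ 0.4879  0.2431  0.06  ]
 [ 0.6605  0.224   0.06  ]]
```

```bash
python3 -m jog '[[0,0,60,10,0],[30,50,60,20,0],[70,90,60,30,0],[110,140,60,40,0],[150,190,60,50,0],[190,240,60,60,0],[220,290,60,70,0],[250,340,60,80,0],[270,390,60,90,0],[290,440,60,100,0]]' 20; python3 -c "
from workcell import bot
s=bot.read_state();print(s['q'],s['width'],s['wrist_force'])"
```

```text
time: 1.55
tool_pos: [0.4737, -0.2079, 0.3165]
tcp_rot: [-1.391, 0.867, -0.868]
wrist_force: [0.1, -0.4, 0.2]
width: -0.002
[-4.61745468e-01 -7.05739560e-02  1.85855003e+00  3.72460992e-05
  1.35299495e+00 -9.16938338e-01] -0.002076447762974313 [ 0.13497466 -0.40619073  0.16368461]
```

```bash
python3 -m jog '[[5,40,0,10,0],[10,80,0,20,0],[15,120,0,30,0],[20,160,0,40,0],[25,190,0,50,0],[35,210,-30,60,0],[35,210,-60,70,0],[35,210,-90,72,0],[35,210,-110,72,0],[35,210,-110,72,0]]'; python3 - <<'E'
from h import *
from scipy.spatial.transform import Rotation as Ro
s=bot.read_state();print(s['q'],Ro.from_rotvec(s["tcp_rot"]).as_matrix().round(3),s["wrist_force"])
for n,b in (("top",(180,105,320,215)),("side",(180,85,300,235))):
    c=bot.read_camera(n); crop(c,f"pics/{n}2.png",*b,4)
E
```

```text
time: 2.8
tool_pos: [0.5066, 0.0004, 0.2044]
tcp_rot: [-1.568, -0.103, 0.109]
wrist_force: [0.1, -0.1, 1.3]
width: -0.002
[-4.82857245e-02 -1.36663910e-02  2.01328411e+00 -3.44113065e-06
  1.14623061e+00 -1.75426412e+00] [[ 0.991 -0.004 -0.135]
 [ 0.135  0.     0.991]
 [-0.004 -1.     0.001]] [ 0.08013924 -0.07097888  1.34501444]
```

View pics/top2.png

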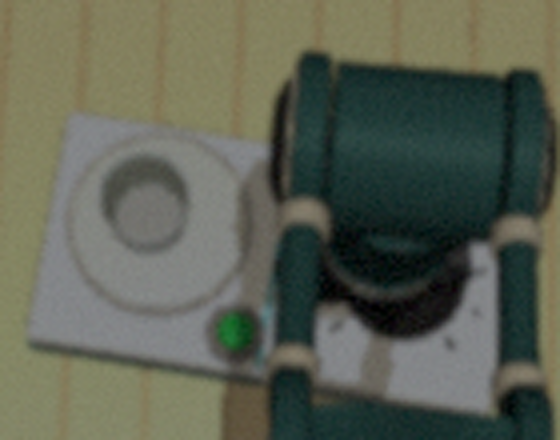

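View pics/side2.png

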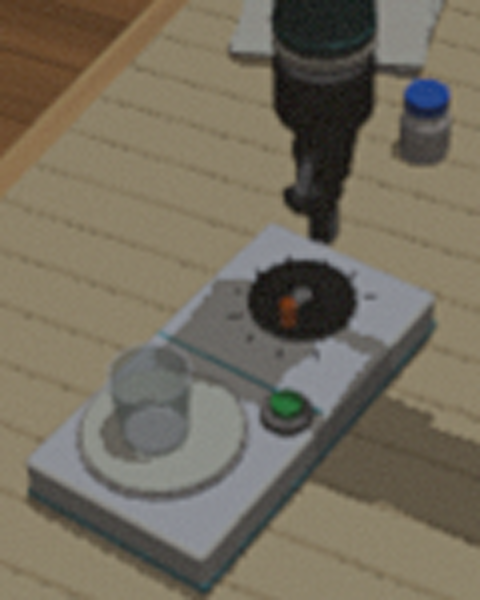

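Side view: shut fingertip at about (325,235) in the crop, above the dial. Peg at (289,310), unmoved. The top view of the dial is hidden by the arm, so I'll rely on the side view. Descending behind the peg.

```bash
python3 -m jog '[[1,-1,-20,0,0],[1,-1,-40,0,0],[1,-1,-60,0,0],[1,-1,-75,0,0],[1,-1,-85,0,0],[1,-1,-90,0,0],[1,-1,-95,0,0],[1,-1,-99,0,0],[1,-1,-99,0,0],[1,-1,-99,0,0]]'; python3 - <<'E'
from h import *
c=bot.read_camera("side"); crop(c,f"pics/side3.png",210,110,290,200,6)
E
```

```text
time: 4.15
tool_pos: [0.5093, -0.0007, 0.1075]
tcp_rot: [-1.568, -0.106, 0.106]
wrist_force: [-0.5, 0.0, 0.1]
width: 0.003
```

View pics/side3.png

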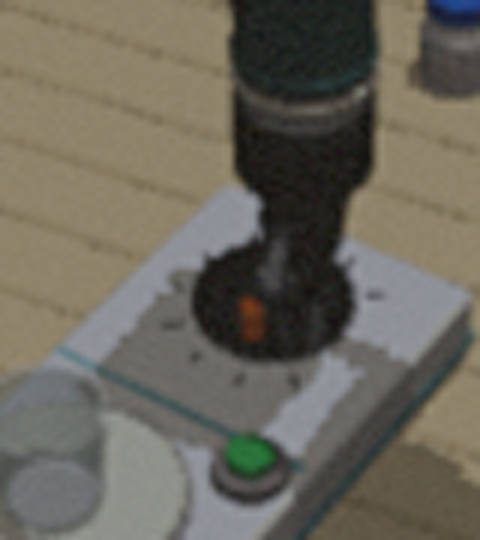

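```bash
python3 - <<'E'
import numpy as np
C=np.array([542.2,-32.])
for a in list(range(0,114,5)):
    p=np.radians(97.9-a); u=np.array([np.cos(p),np.sin(p)]);t=np.array([np.sin(p),-np.cos(p)])
    F=C+36*u-18*t
    print(a,(F-[509,-1]).round(1), -a)
E
```

```text
0 [10.4  2.2] 0
5 [13.4  4. ] -5
10 [16.5  5.6] -10
15 [19.8  6.9] -15
20 [23.1  8. ] -20
25 [26.6  8.7] -25
30 [30.1  9.1] -30
35 [33.6  9.2] -35
40 [37.1  9.1] -40
45 [40.6  8.6] -45
50 [44.   7.8] -50
55 [47.3  6.7] -55
60 [50.5  5.3] -60
65 [53.6  3.7] -65
70 [56.6  1.8] -70
75 [59.4 -0.4] -75
80 [61.9 -2.8] -80
85 [64.3 -5.4] -85
90 [66.4 -8.2] -90
95 [ 68.2 -11.2] -95
100 [ 69.8 -14.3] -100
105 [ 71.1 -17.6] -105
110 [ 72.2 -20.9] -110
```

```bash
python3 -m jog '[[3,1,0,0,0],[6,2,0,0,0],[9,2,0,0,0],[10.4,2.2,0,0,0],[11.5,3,0,-2,0],[12.5,3.5,0,-4,0],[13.4,4,0,-5,0],[15,4.8,0,-7,0],[16.5,5.6,0,-10,0],[16.5,5.6,0,-10,0]]'; python3 - <<'E'
from h import *
c=bot.read_camera("side"); crop(c,f"pics/side4.png",210,130,290,180,8)
E
```

```text
time: 5.45
tool_pos: [0.5254, 0.005, 0.1072]
tcp_rot: [-1.571, 0.032, -0.031]
wrist_force: [-2.5, -0.4, 1.4]
width: -0.002
```

View pics/side4.png

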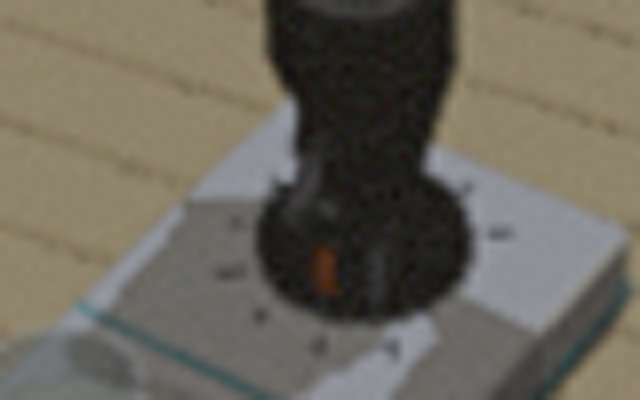

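```bash
cat > peg.py <<'E'
from h import *
import sys
c=bot.read_camera("side"); crop(c,sys.argv[1],210,130,290,180,8)
hsv=cv2.cvtColor(c["pixels"],cv2.COLOR_RGB2HSV).astype(int);H,S,V=hsv[...,0],hsv[...,1],hsv[...,2]
m=((H<18)|(H>172))&(S>120)&(V>50); r=np.zeros(H.shape,bool); r[140:182,235:280]=1
for a,ce,s in comps(m&r)[0]:
    p=onplane(c,[ce],.09)[0]; d=p[:2]-[.5422,-.032]
    print(a,ce,s,p.round(4),"r",np.hypot(*d).round(4),"phi",np.degrees(np.arctan2(d[1],d[0])).round(1))
for k in range(10):
    a=np.radians(127.9-30*k); print(k,px(c,[.5422+.036*np.cos(a),-.032+.036*np.sin(a),.09]).round(1)[0],end=' ')
E
python3 peg.py pics/side4b.png
python3 -m jog '[[1.1,0.5,0,-2,0],[2.2,0.9,0,-4,0],[3.3,1.3,0,-5,0],[4.4,1.7,0,-7,0],[5.5,2.1,0,-9,0],[6.6,2.4,0,-10,0],[6.6,2.4,0,-10,0],[6.6,2.4,0,-10,0],[6.6,2.4,0,-10,0],[6.6,2.4,0,-10,0]]'; python3 peg.py pics/side5.png
```

```text
17 [250.06 163.35] [249 161   3   6] [0.5422 0.0092 0.09  ] r 0.0412 phi 90.0
0 [257.6 163. ] 1 [252.1 162.8] 2 [247.5 160.7] 3 [245.2 157.3] 4 [245.6 153.5] 5 [248.6 150.5] 6 [253.5 148.8] 7 [258.8 149. ] 8 [263.3 151. ] 9 [265.7 154.3] time: 6.8
tool_pos: [0.5324, 0.0072, 0.1074]
tcp_rot: [-1.564, 0.168, -0.168]
wrist_force: [0.5, 0.1, -0.0]
width: 0.002
8 [247.62 163.  ] [247 161   2   5] [0.5503 0.0113 0.09  ] r 0.0441 phi 79.4
0 [257.6 163. ] 1 [252.1 162.8] 2 [247.5 160.7] 3 [245.2 157.3] 4 [245.6 153.5] 5 [248.6 150.5] 6 [253.5 148.8] 7 [258.8 149. ] 8 [263.3 151. ] 9 [265.7 154.3]
```

View pics/side5.png

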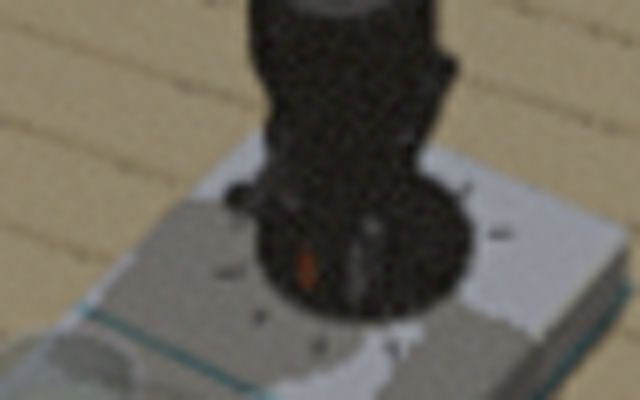

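Contact broke free and force fell to 0. Peg column 247.6 matches click 2 (247.5). On to the next click.

```bash
python3 -m jog '[[3.5,0.7,0,-5,0],[7,1.1,0,-10,0],[9,1.2,0,-13,0],[10.5,1.2,0,-15,0],[12.2,1.2,0,-18,0],[14,1.1,0,-20,0],[15.8,0.9,0,-23,0],[17.5,0.6,0,-25,0],[19.2,0.2,0,-28,0],[20.5,-0.1,0,-29,0]]'; python3 peg.py pics/side6.png
```

```text
time: 8.1
tool_pos: [0.5531, 0.0073, 0.1072]
tcp_rot: [-1.496, 0.563, -0.564]
wrist_force: [0.3, 1.5, -0.7]
width: -0.004
0 [257.6 163. ] 1 [252.1 162.8] 2 [247.5 160.7] 3 [245.2 157.3] 4 [245.6 153.5] 5 [248.6 150.5] 6 [253.5 148.8] 7 [258.8 149. ] 8 [263.3 151. ] 9 [265.7 154.3]
```

View pics/side6.png

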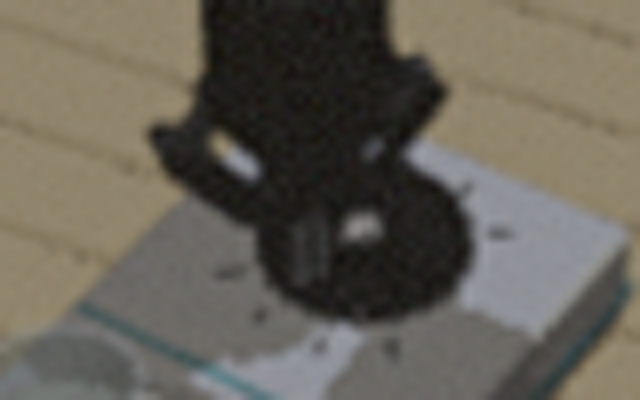

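```bash
python3 - <<'E'
from h import *
c=bot.read_camera("top"); crop(c,f"pics/top6.png",240,135,320,205,8)
print(bot.read_state()["wrist_force"])
E
```

```text
[-0.18873578  0.69776615  0.31030753]
```

View pics/top6.png

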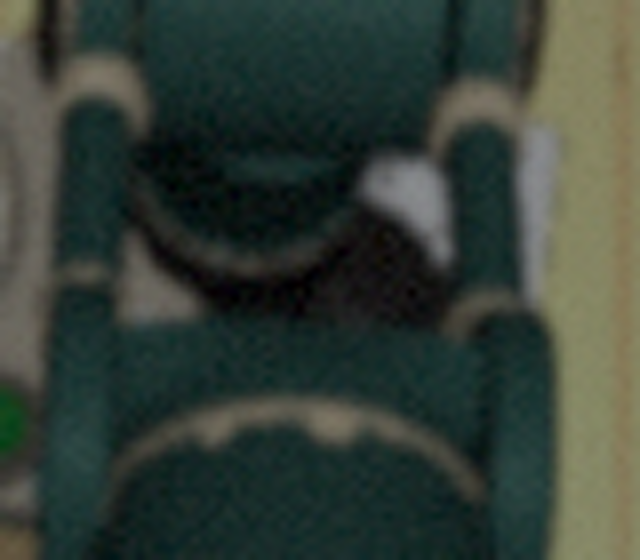

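The finger hides the peg, so I'll back off a little and lift clear to check.

```bash
python3 -m jog '[[-2,2,0,0,0],[-4,3,0,0,0],[-4,3,10,0,0],[-4,3,30,0,0],[-4,3,50,0,0],[-4,3,70,0,0],[-4,3,70,0,0],[-4,3,70,0,0],[-4,3,70,0,0],[-4,3,70,0,0]]'; python3 peg.py pics/side7.png
```

```text
time: 9.45
tool_pos: [0.5482, 0.0102, 0.1763]
tcp_rot: [-1.497, 0.565, -0.562]
wrist_force: [0.1, 0.3, 0.7]
width: -0.002
30 [245.57 158.57] [244 155   4   9] [ 0.5665 -0.0048  0.09  ] r 0.0365 phi 48.3
0 [257.6 163. ] 1 [252.1 162.8] 2 [247.5 160.7] 3 [245.2 157.3] 4 [245.6 153.5] 5 [248.6 150.5] 6 [253.5 148.8] 7 [258.8 149. ] 8 [263.3 151. ] 9 [265.7 154.3]
```

View pics/side7.png

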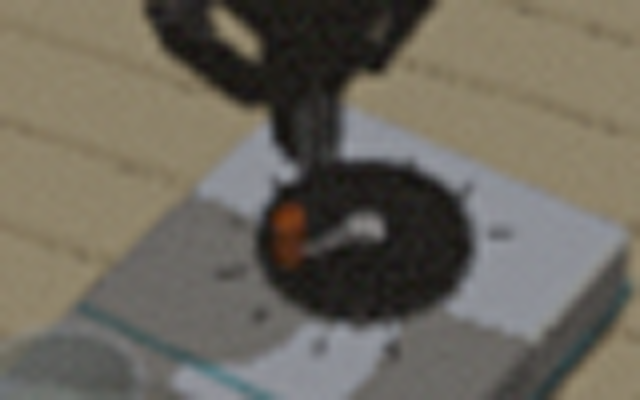

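```bash
python3 - <<'E'
from h import *
c=bot.read_camera("side")
f=lambda u,v,z: onplane(c,[((u+.5)/8+210-.5,(v+.5)/8+130-.5)],z)[0][:2]
for nm,A,B,z in (("pointer",(368,222),(305,249),.074),("peg/top",(368,222),(290,213),None)):
    if z: a,b=f(*A,z),f(*B,z); 
    else: a,b=np.array([.5425,-.0293]),f(*B,.098)
    d=b-a; print(nm,a.round(4),b.round(4),np.hypot(*d).round(4),np.degrees(np.arctan2(d[1],d[0])).round(1))
for t in ((230,272),(260,317),(320,347),(393,348),(277,184),(500,234),(466,187)):
    d=f(*t,.06)-[.5425,-.0293]; print(t,np.hypot(*d).round(4),np.degrees(np.arctan2(d[1],d[0])).round(1), ((127.9-np.degrees(np.arctan2(d[1],d[0])))/30).round(2))
for k in range(10):
    a=np.radians(127.9-30*k); q=px(c,[.5425+.056*np.cos(a),-.0293+.056*np.sin(a),.06])[0]; print(k,((q-[210,130])*8).round(0),end=' ')
    print("peg top",((px(c,[.5425+.036*np.cos(a),-.0293+.036*np.sin(a),.098])[0]-[210,130])*8).round(0))
E
```

```text
pointer [ 0.5461 -0.0403] [ 0.5631 -0.0133] 0.0319 57.9
peg/top [ 0.5425 -0.0293] [ 0.5671 -0.0082] 0.0324 40.7
(230, 272) 0.0587 31.2 3.22
(260, 317) 0.0553 62.4 2.18
(320, 347) 0.0539 96.0 1.06
(393, 348) 0.0527 129.8 -0.06
(277, 184) 0.0641 -26.0 5.13
(500, 234) 0.0622 -136.6 8.82
(466, 187) 0.0662 -106.6 7.82
0 [387. 351.] peg top [377. 254.]
1 [319. 348.] peg top [333. 252.]
2 [263. 321.] peg top [296. 235.]
3 [234. 279.] peg top [277. 208.]
4 [240. 232.] peg top [281. 178.]
5 [278. 194.] peg top [305. 154.]
6 [336. 174.] peg top [344. 140.]
7 [401. 176.] peg top [387. 142.]
8 [456. 201.] peg top [423. 158.]
9 [486. 242.] peg top [443. 184.]
```

```bash
cat > peg2.py <<'E'
from h import *
c=bot.read_camera("side")
def cen(rgb):
    hsv=cv2.cvtColor(rgb,cv2.COLOR_RGB2HSV).astype(int);H,S,V=hsv[...,0],hsv[...,1],hsv[...,2]
    m=((H<18)|(H>172))&(S>120)&(V>50); r=np.zeros(H.shape,bool); r[140:182,235:280]=1
    return max(comps(m&r)[0],key=lambda t:t[0])
a0=cen(cv2.imread("pics/side0.png")[...,::-1].copy()); a1=cen(c["pixels"])
print(a0,a1)
C=np.array([.5425,-.0305])
P=lambda k:px(c,[C[0]+.036*np.cos(np.radians(127.9-30*k)),C[1]+.036*np.sin(np.radians(127.9-30*k)),.087])[0]
off=a0[1]-P(1); print("off",off)
best=min(np.arange(0,9.01,.05),key=lambda k:np.hypot(*(P(k)+off-a1[1])))
print("click est",best.round(2),P(best)+off, [ (P(k)+off).round(1).tolist() for k in range(2,7)])
E
python3 peg2.py; python3 - <<'E'
from h import *
print(bot.read_state()["time"])
E
```

```text
(np.int32(30), array([251.37, 162.53]), array([249, 159,   5,   8], dtype=int32)) (np.int32(30), array([245.6, 158.5]), array([244, 155,   4,   8], dtype=int32))
off [-0.46410981 -1.12657864]
click est 2.55 [245.19304236 158.6524732 ] [[246.8, 160.4], [244.5, 157.0], [244.9, 153.3], [247.9, 150.2], [252.7, 148.6]]
9.6
```

```bash
python3 - <<'E'
from h import *
c=bot.read_camera("side"); crop(c,f"pics/side8.png",236,142,278,176,18)
import subprocess
im=cv2.imread("pics/side0.png")[142:176,236:278]; cv2.imwrite("pics/side0z.png",cv2.resize(im,None,fx=18,fy=18,interpolation=cv2.INTER_CUBIC))
E
```

```text
(no output)
```

View pics/side8.png

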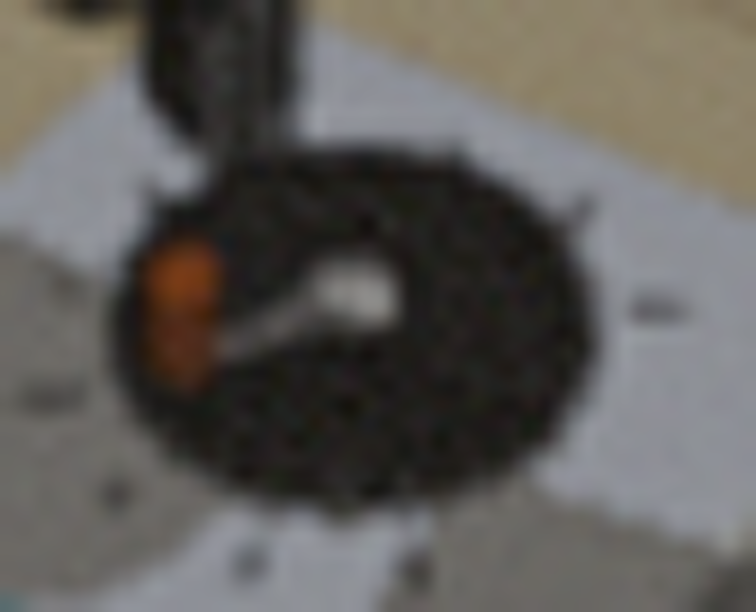

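View pics/side0z.png

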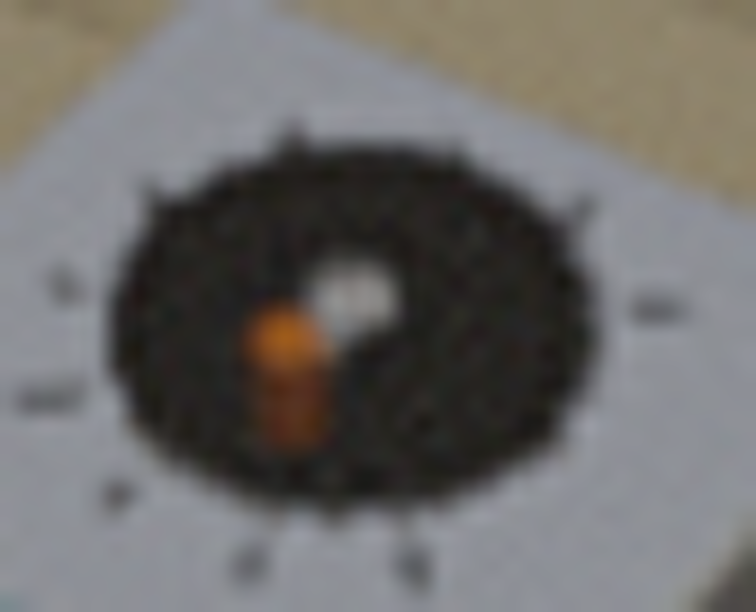

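The peg estimate is about 2.55 clicks, so the dial seems to be hanging near half-way. I'll lower again and push a few degrees further. That is safe whether it's at 2.5 or already at 3.

```bash
python3 -m jog '[[0,0,-25,0,0],[0,0,-50,0,0],[0,0,-65,0,0],[0,0,-70,0,0],[2,-1.5,-70,0,0],[4,-3,-70,0,0],[5.5,-3.5,-70,-2,0],[7,-4,-70,-5,0],[8.4,-4.5,-70,-7,0],[8.4,-4.5,-70,-7,0]]'; python3 -m jog '[[-3,3,0,0,0],[-5,5,0,0,0],[-5,5,20,0,0],[-5,5,45,0,0],[-5,5,70,0,0],[-5,5,70,0,0],[-5,5,70,0,0],[-5,5,70,0,0],[-5,5,70,0,0],[-5,5,70,0,0]]';python3 peg2.py; python3 - <<'E'
from h import *
c=bot.read_camera("side"); crop(c,f"pics/side9.png",236,142,278,176,18)
E
```

```text
time: 10.9
tool_pos: [0.5575, 0.0056, 0.1076]
tcp_rot: [-1.469, 0.658, -0.659]
wrist_force: [0.6, 0.0, 0.1]
width: -0.002
time: 12.15
tool_pos: [0.5518, 0.0107, 0.1766]
tcp_rot: [-1.469, 0.659, -0.657]
wrist_force: [-0.7, 1.3, -0.5]
width: 0.0
(np.int32(30), array([251.37, 162.53]), array([249, 159,   5,   8], dtype=int32)) (np.int32(23), array([245.04, 157.26]), array([243, 154,   5,   8], dtype=int32))
off [-0.46410981 -1.12657864]
click est 2.9 [244.5744103  157.39288013] [[246.8, 160.4], [244.5, 157.0], [244.9, 153.3], [247.9, 150.2], [252.7, 148.6]]
```

View pics/side9.png

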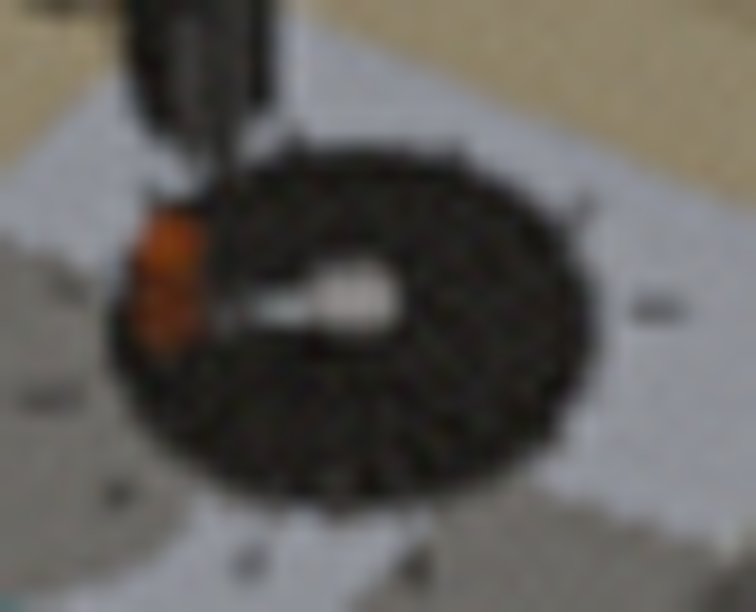

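```bash
python3 -m jog '[[0,0,-25,0,0],[0,0,-50,0,0],[0,0,-65,0,0],[0,0,-70,0,0],[2.5,-2.5,-70,0,0],[5,-5,-70,0,0],[7.5,-6,-70,-4,0],[9,-7,-70,-7,0],[10.6,-7.7,-70,-9,0],[11.8,-8.4,-70,-11,0]]'; python3 - <<'E'
from h import *
for i in range(4):
    bot.read_camera("side"); print(bot.read_state()["wrist_force"].round(2))
E
```

```text
time: 13.5
tool_pos: [0.5642, 0.0027, 0.108]
tcp_rot: [-1.415, 0.807, -0.807]
wrist_force: [-1.9, 3.1, 3.3]
width: 0.002
[-0.95  3.24  2.82]
[-0.76  1.71  1.96]
[-1.6   2.9   2.03]
[-1.81  2.68  2.32]
```

About 3.4 N opposing the push: contact at click 3, being pushed out. Continuing.

```bash
python3 -m jog '[[1.8,-1.1,0,-3,0],[3.5,-2.3,0,-6,0],[4.6,-3.3,0,-8,0],[5.6,-4.2,0,-10,0],[6.7,-5.2,0,-12,0],[7.1,-5.7,0,-13,0],[8,-6.7,0,-15,0],[9,-7.8,0,-17,0],[9,-7.8,0,-17,0],[9,-7.8,0,-17,0]]';  python3 -m jog '[[-2,3,0,0,0],[-3,7,0,0,0],[-3,7,20,0,0],[-3,7,45,0,0],[-3,7,70,0,0],[-3,7,70,0,0],[-3,7,70,0,0],[-3,7,70,0,0],[-3,7,70,0,0],[-3,7,70,0,0]]';python3 peg2.py; python3 - <<'E'
from h import *
c=bot.read_camera("side"); crop(c,f"pics/side10.png",236,142,278,176,18)
E
```

```text
time: 14.95
tool_pos: [0.5728, -0.0056, 0.1072]
tcp_rot: [-1.314, 1.031, -1.031]
wrist_force: [0.2, -0.3, -0.4]
width: 0.003
time: 16.2
tool_pos: [0.5696, 0.0015, 0.1766]
tcp_rot: [-1.314, 1.032, -1.03]
wrist_force: [1.0, -0.4, 1.1]
width: -0.001
(np.int32(30), array([251.37, 162.53]), array([249, 159,   5,   8], dtype=int32)) (np.int32(24), array([245.5 , 153.92]), array([244, 151,   4,   7], dtype=int32))
off [-0.46410981 -1.12657864]
click est 3.9 [244.72193207 153.6459533 ] [[246.8, 160.4], [244.5, 157.0], [244.9, 153.3], [247.9, 150.2], [252.7, 148.6]]
```

View pics/side10.png

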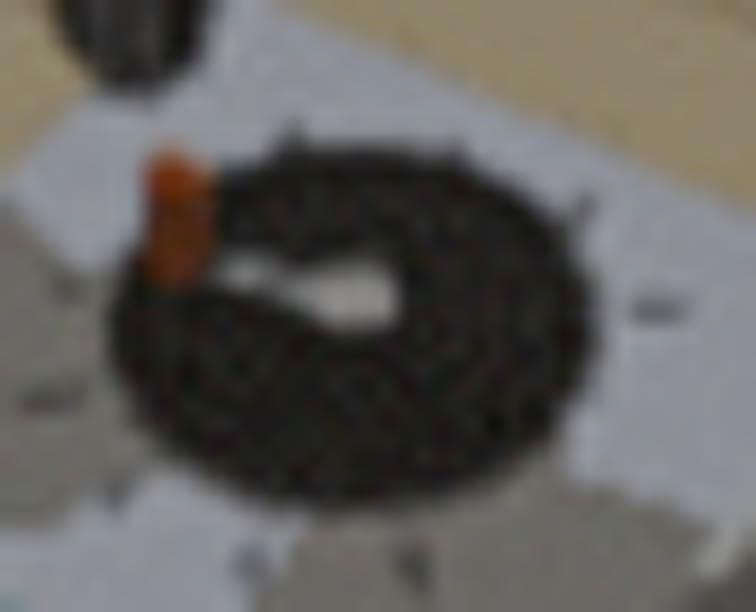

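Click 4 (estimate 3.9, peg beyond tick 4). That's three clicks done, and the last one follows, slowly.

```bash
python3 -m jog '[[0,0,-25,0,0],[0,0,-50,0,0],[0,0,-65,0,0],[0,0,-70,0,0],[3,-7,-70,0,0],[4.5,-8.7,-70,-3,0],[5.6,-10.3,-70,-6,0],[6.5,-11.8,-70,-9,0],[7.4,-13.3,-70,-11,0],[8.2,-15,-70,-14,0]]'; python3 -m jog '[[0.8,-1.5,0,-2,0],[1.5,-3,0,-4,0],[2.1,-4.7,0,-7,0],[2.7,-6.4,0,-10,0],[3.2,-8,0,-12,0],[3.6,-9.7,0,-15,0],[3.6,-9.7,0,-15,0],[3.6,-9.7,0,-15,0],[3.6,-8.7,0,-15,0],[3,-4,0,-15,0]]' ; python3 -m jog '[[0,3,0,0,0],[0,5,0,0,0],[0,5,20,0,0],[0,5,45,0,0],[0,5,70,0,0],[0,5,90,0,0],[0,5,90,0,0],[0,5,90,0,0],[0,5,90,0,0],[0,5,90,0,0]]';python3 peg2.py; python3 - <<'E'
from h import *
c=bot.read_camera("side"); crop(c,f"pics/side11.png",236,142,278,176,18)
E
```

```text
time: 17.55
tool_pos: [0.5794, -0.013, 0.1087]
tcp_rot: [-1.203, 1.213, -1.214]
wrist_force: [0.3, 3.0, 2.2]
width: -0.004
time: 18.8
tool_pos: [0.5811, -0.0174, 0.1073]
tcp_rot: [-1.071, 1.403, -1.403]
wrist_force: [-0.2, 0.1, 0.1]
width: 0.001
time: 20.05
tool_pos: [0.5805, -0.0124, 0.1961]
tcp_rot: [-1.073, 1.404, -1.402]
wrist_force: [-0.3, -0.1, -0.4]
width: 0.001
(np.int32(30), array([251.37, 162.53]), array([249, 159,   5,   8], dtype=int32)) (np.int32(19), array([248.42, 150.89]), array([247, 148,   4,   7], dtype=int32))
off [-0.46410981 -1.12657864]
click est 5.0 [247.92432592 150.20708157] [[246.8, 160.4], [244.5, 157.0], [244.9, 153.3], [247.9, 150.2], [252.7, 148.6]]
```

View pics/side11.png

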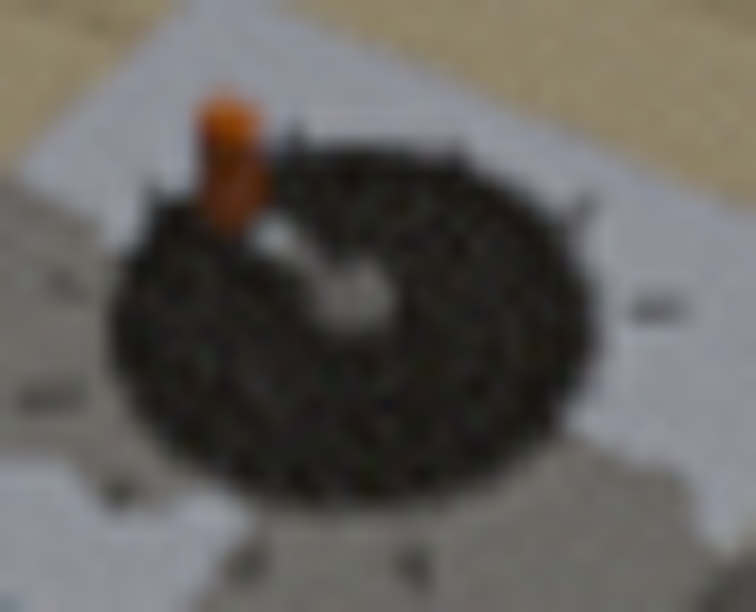

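Peg at click 5.0 (top near (230,125) in the crop): four clicks from 1. Now moving above the button, with another look at the dial from there.

```bash
python3 -m jog '[[-20,25,0,0,0],[-40,50,0,0,0],[-65,80,0,0,0],[-85,101.5,0,0,0],[-85,101.5,-20,0,0],[-85,101.5,-40,0,0],[-85,101.5,-55,0,0],[-85,101.5,-65,0,0],[-85,101.5,-70,0,0],[-85,101.5,-70,0,0]]'; python3 peg2.py; python3 - <<'E'
from h import *
c=bot.read_camera("side"); crop(c,f"pics/side12.png",200,120,300,220,6)
c=bot.read_camera("top"); crop(c,f"pics/top12.png",190,125,310,215,6)
E
```

```text
time: 21.4
tool_pos: [0.4962, 0.0889, 0.1272]
tcp_rot: [-1.071, 1.403, -1.403]
wrist_force: [-0.1, 0.3, -0.2]
width: 0.003Traceback (most recent call last):
  File "peg2.py", line 7, in <module>
    a0=cen(cv2.imread("pics/side0.png")[...,::-1].copy()); a1=cen(c["pixels"])
                                                              ~~~^^^^^^^^^^^^^
  File "peg2.py", line 6, in cen
    return max(comps(m&r)[0],key=lambda t:t[0])
ValueError: max() iterable argument is empty
```

View pics/side12.png

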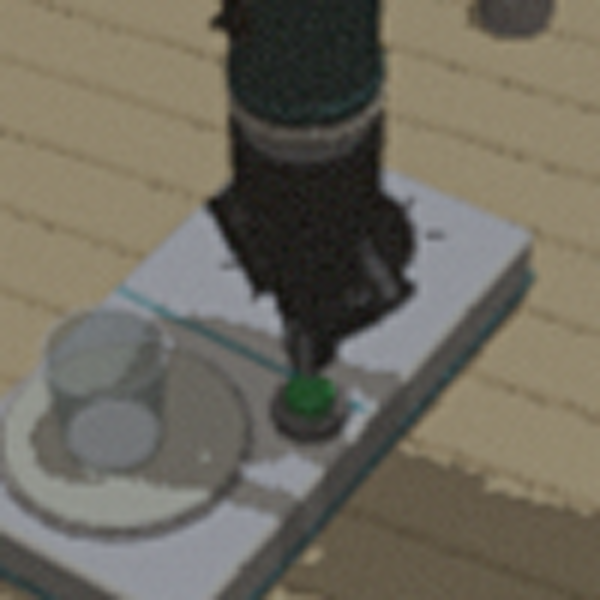

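View pics/top12.png

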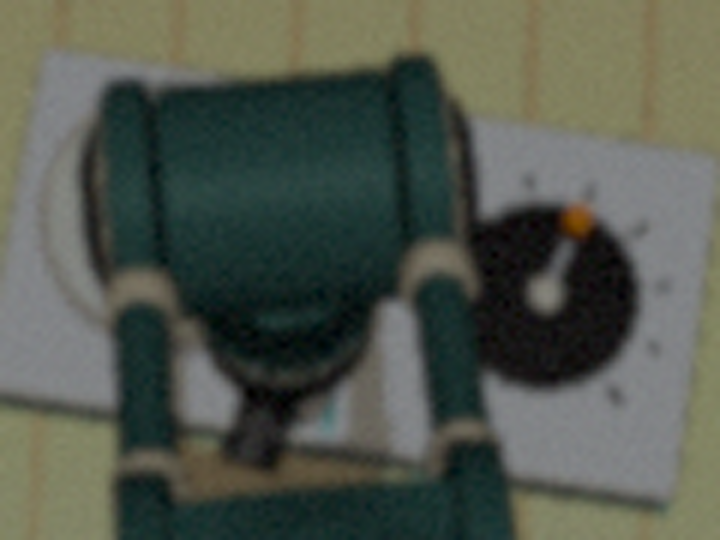

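The top view agrees: the peg at (577,220) in the crop lines up with tick 5, which is four beyond tick 1. The fingertip is over the button, so I'll press.

```bash
python3 -m jog '[[0,0,-8,0,0],[0,0,-14,0,0],[0,0,-17,0,0],[0,0,-19,0,0],[0,0,-20,0,0],[0,0,-21,0,0],[0,0,-22,0,0],[0,0,-23,0,0],[0,0,-24,0,0],[0,0,-24,0,0]]'
```

```text
time: 22.8
tool_pos: [0.4962, 0.089, 0.1034]
tcp_rot: [-1.071, 1.403, -1.403]
wrist_force: [-2.0, 0.6, 2.5]
width: 0.004
```

```bash
python3 -m jog '[[0,0,-0.5,0,0],[0,0,-1,0,0],[0,0,-1.5,0,0],[0,0,-2,0,0],[0,0,-2.5,0,0],[0,0,-3,0,0],[0,0,-3,0,0],[0,0,-3,0,0],[0,0,-3,0,0],[0,0,-3,0,0]]'; python3 -c "
from workcell import bot
for i in range(3): bot.read_camera('side');print(bot.read_state()['wrist_force'])"
```

```text
time: 24.05
tool_pos: [0.4962, 0.089, 0.101]
tcp_rot: [-1.071, 1.403, -1.403]
wrist_force: [-3.6, -0.6, 7.9]
width: -0.002
[-3.97055241 -0.17440115  8.7195431 ]
[-4.02663659 -1.37671098  8.93482594]
[-3.47421712 -1.20858518  9.66969134]
```

```bash
python3 -m jog '[[0,0,-0.5,0,0],[0,0,-1,0,0],[0,0,-1,0,0],[0,0,-1,0,0],[0,0,-1,0,0],[0,0,-1,0,0],[0,0,-1,0,0],[0,0,-1,0,0],[0,0,-1,0,0],[0,0,-1,0,0]]'; python3 - <<'E'
from h import *
c=bot.read_camera("side"); crop(c,f"pics/side13.png",225,160,275,205,12);print(bot.read_state()['wrist_force'],bot.read_state()['tool_pos'])
E
```

```text
time: 25.45
tool_pos: [0.4963, 0.089, 0.1009]
tcp_rot: [-1.071, 1.403, -1.403]
wrist_force: [-6.7, -1.4, 14.7]
width: 0.003
[-6.04159175 -0.74588693 15.06985926] [0.49630265 0.08905712 0.10087473]
```

View pics/side13.png

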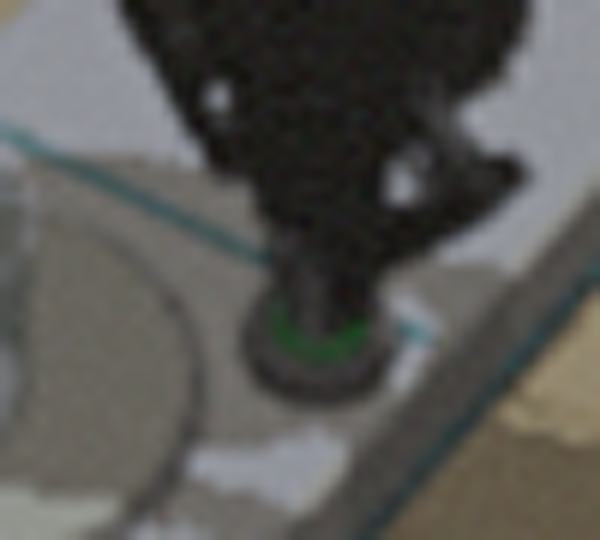

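```bash
python3 - <<'E'
from h import *
c=bot.read_camera("side")
a=cv2.imread("pics/side0.png")[...,::-1].astype(float); b=c["pixels"].astype(float)
g=lambda im:(im[...,1]-im[...,0])
for u in range(248,257): print(u,g(a)[183:195,u].astype(int),g(b)[183:195,u].astype(int))
print(px(c,[[.4962,.0892,.082],[.4962,.0892,.076]]))
E
```

```text
248 [39 60 64 53 28  5  0 -3 -2 -3  3  3] [-1  2 11 16 29 22  4 -3  0  1 -5 -4]
249 [58 71 69 67 59 23  3 -4 -3 -4  1  3] [-1  0  3  1 20 34 20 -3 -3 -1 -1 -1]
250 [65 69 65 67 58 40 11  1 -2 -3 -2  0] [-2 -3 -4 -3  6 19 22  2 -7  0 -2 -3]
251 [69 69 64 66 66 51 18  3 -4 -3  0  1] [-4  0  1 -1 -1 11 23 10 -1 -4 -4  1]
252 [66 69 69 68 64 43 15  3 -2 -4 -2  2] [-5 -3 -3 -2  4 20 30  6 -3  1 -5 -2]
253 [58 72 71 69 58 29  9  0 -4 -1 -3  4] [-4  0 -3  1 14 33 24  2 -2 -2 -1  1]
254 [35 60 71 62 44 14  1 -2  0  0  1  2] [ 0 -4  2 11 29 29  8 -2 -1 -3 -2 -2]
255 [10 28 41 32 11  1 -2 -2  1 -1  4  3] [-1 -3 -3 11 18  8  0 -5  0 -2 -3 -2]
256 [-1 -1 -1  0 -5 -5 -2 -2 -1  1  3  1] [ 1 -3 -3  1 -1 -4 -6 -3  0 -2 -2 -2]
[[251.54592332 185.1600723 ]
 [251.56934534 186.40668388]]
```

The green rim moved down about 1.2 px, against 1.25 px expected for 6 mm. With the rigid stop at tip z = 76 mm, that means fully down. Releasing.

```bash
python3 -m jog '[[0,0,3,0,0],[0,0,8,0,0],[0,0,15,0,0],[0,0,30,0,0],[0,0,60,0,0],[0,0,100,0,0],[-10,30,130,0,0],[-10,80,150,0,0],[-10,130,150,0,0],[-10,180,150,0,0]]'; python3 -m jog '[[0,40,0,0,0],[0,80,0,0,0],[0,120,0,0,0],[0,120,0,0,0],[0,120,0,0,0],[0,120,0,0,0],[0,120,0,0,0],[0,120,0,0,0],[0,120,0,0,0],[0,120,0,0,0]]'; python3 - <<'E'
from h import *
for n in ("side","top"):
    c=bot.read_camera(n); cv2.imwrite(f"pics/{n}14.png",cv2.cvtColor(c["pixels"],cv2.COLOR_RGB2BGR))
    if n=="top": crop(c,"pics/top14c.png",180,125,320,215,5)
E
```

```text
time: 26.8
tool_pos: [0.4865, 0.2707, 0.251]
tcp_rot: [-1.068, 1.402, -1.403]
wrist_force: [0.7, -0.9, -0.7]
width: 0.002
time: 28.05
tool_pos: [0.4862, 0.3889, 0.2493]
tcp_rot: [-1.071, 1.403, -1.403]
wrist_force: [0.0, 0.7, 0.6]
width: 0.007
```

View pics/top14.png

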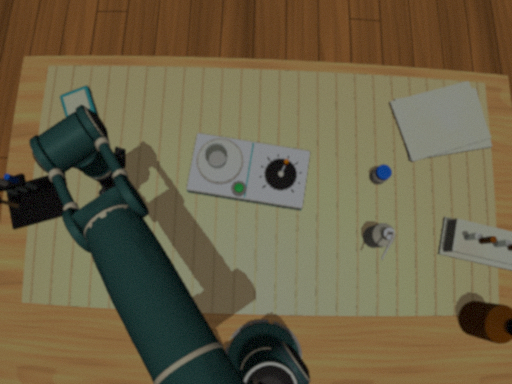

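View pics/top14c.png

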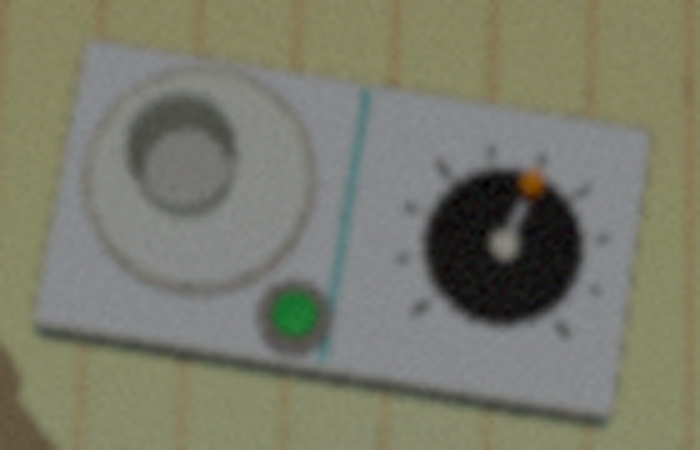

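View pics/side14.png

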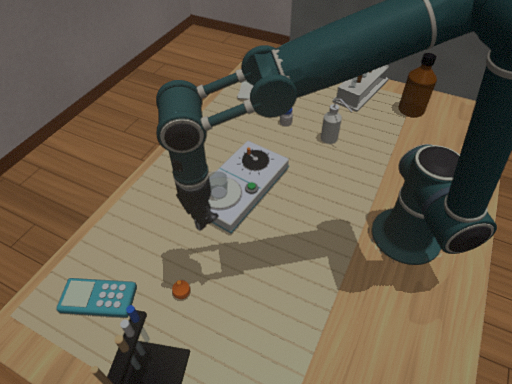

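The clear top view shows the peg at tick 5, the button up, and the beaker, jar, bottle and bulb where they were. One numeric check, then hand in.

```bash
python3 - <<'E'
from h import *
c=bot.read_camera("top")
for im in (cv2.imread("pics/top0.png")[...,::-1].copy(),c["pixels"]):
    hsv=cv2.cvtColor(im,cv2.COLOR_RGB2HSV).astype(int);H,S,V=hsv[...,0],hsv[...,1],hsv[...,2]
    r=np.zeros(H.shape,bool);r[155:195,260:300]=1
    ce=max(comps((H<20)&(S>120)&(V>90)&r,3)[0],key=lambda t:t[0])[1]
    d=onplane(c,[ce],.098)[0][:2]-[.5422,-.032];print(np.hypot(*d),np.degrees(np.arctan2(d[1],d[0])))
bot.finish_job()
E
```

```text
0.03563976447458123 98.08739237655276
0.03565196996470155 -23.671006841491696
the job is handed in; nothing more can be done
```

The dial is four clicks clockwise from where it stood, and the green button was then pressed fully down and let go. I handed the job in at about 28 s, with the arm well clear.

- **Dial:** I pushed the peg with the shut fingertip in four steps, from click 1 to click 5. The clear top view puts the peg at 98.1° before and −23.7° after, a turn of 121.8° against the 120° wanted. Its radius measured 35.6 mm against the 36 mm given. The pushing forces I saw stayed at about 4 N or less.
- **Button:** It met a firm stop at fingertip z ≈ 76 mm with about 15 N on it. In the side view its rim had dropped about 1.2 px, against 1.25 px expected for 6 mm. The top view afterwards shows it looking as it did at the start, which I took as up. I checked that by eye and did not measure it.
- **Other things:** The beaker, bottle, jar and bulb look unmoved in the last pictures, also by eye only.

**What disagreed:**
- On the second click, my first push left the peg reading about 2.55, apparently hanging near half-way. A small further push brought it to about 2.9, and the resistance at the start of the next push confirmed click 3.
- The two cameras differed by about 3 mm in y on the dial centre, which is why I measured the peg against its starting picture.

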